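# Lock the miniatures away in the drinks trolley's caddy

### The arm

A 6-joint arm with a two-finger parallel gripper is mounted at the origin on the work surface. World frame = base frame: x ahead of the robot, y to its left, z up, the work surface at z = 0. Lengths are in m, angles in rad, forces in N, time in s.
With the tool pointing down it reaches from about 0.375 to 0.925 m from the base axis. Payload 5.7 kg.
Tool frame: the origin (TCP) lies on the mounting face of the last link; the fingertips stand 173 mm ahead of it and the grasp point (between the pads) lies 155 mm ahead of it (bot.tcp_to_tips is the distance from the TCP to the fingertips, in m); z points along the fingers, y is the direction in which the jaws open and shut (so a half turn about z gives the same grasp; the last joint's range is limited). The gripper opens to 85 mm and grips with 20 to 120 N. Pads are 22 mm wide; open, the fingers measure 114 mm over their backs; the gripper's body (76 mm by 85 mm) begins 54 mm behind the grasp point. The pads swing forward as they close: fully open they stand 13 mm farther back than shut.
Start: joints at [1.053, 0.359, 1.51, -0, 1.272, -0.115], TCP at [0.235, 0.552, 0.405] pointing down, gripper open.
Joint ranges: [-2.97, 2.97], [-1.01, 2.36], [0.21, 2.38], [-0.96, 4.11], [0.2, 2.71], [-2.98, 2.98]. Speed limits (rad/s): [2.39, 2.39, 3.14, 3.14, 3.14, 3.14].

### API

Orientations are given as a unit quaternion [w, x, y, z].
In Python, from workcell import get_obs, imaging, close_job, bot gives the robot as it stands.
- The arm moves only by the shell command python3 -m crank 'ROWS' [OPENING] [FORCE]. ROWS is JSON, a list of rows, each a list of 6 numbers: the shift along the world's x, y, z in units of 40 mm (1.0 is 40 mm), then the turn, a rotation vector about the world's x, y, z in units of 6 degrees (1.0 is 6 degrees). In form: [[dx, dy, dz, ax, ay, az], ...]. A call has 1 to 12 rows; each row is the pose to reach, as a shift and turn from the pose commanded when the call began; what a row does not reach only later rows make up. A row lasts 1/10 s, in which the tool goes at most 50 mm and 8.59 degrees, less where a joint would pass 70% of its speed; a pose out of reach is approached as far as the arm can. A call with a gripper value outside its range is refused whole. OPENING is the closure, from 0 (fully open) to 1 (shut), set as the call begins (- or left out, the last holds). The fingers move at their own pace and stop on an object; FORCE is the grip in N (left out, the last holds). Time passes only in rows, so rows that repeat a pose let the fingers close. It gives the time, the measured TCP pose, the force and the opening at its end, in the units of the state.
- get_obs(): the state, without advancing time (a new reading comes with each control period).
- imaging.read_camera(name): name is "scene" or "top"; returns a dict with "color" (480x640x3 uint8, red, green, blue), "depth" (480x640 float32, m along the optical axis (not along the pixel's ray), 0 where there is no reading), "intrinsics" (3x3 intrinsics, pixels), "distortion" ([k1, k2, p1, p2, k3] as OpenCV has them; the pictures are not rectified), "camera_from_world" (4x4, takes a point from world to camera coordinates). Camera axes: x right, y down, z forward; pixel columns grow to the right and rows downward; lengths in m; the calibration is good to about 2 mm. A picture is of the moment at which its call begins.
- close_job(): hands the job in, once; it reports no verdict.
The state is a dict: "time_s": time; "q": joint angles; "joint_velocities": joint speeds; "effort": joint torques, N m; "eef_pos": TCP position; "eef_rot": TCP orientation; "force": force on the tool from outside, world axes, zero at the start; "wrist_torque": the same for the moment, N m; "grip_width": finger opening in m.
Only numpy, scipy, OpenCV 4.12 (cv2) and the standard library are available. Lean on these libraries where they do the work, as an engineer would, in place of code of your own. Each camera call takes 0.05 s, during which the arm holds its last target. There are 200 camera calls.

### The job

Put all the miniature bottles away under lock: find which of the three keys turns the caddy's lock by trying them, unlock it with that key, slide the shutter fully open by its squeeze handle so that it latches there, and stand every bottle in the well. Then slide the shutter fully shut so that it latches, lock it again with the key, and leave all three keys hanging upright in their block; leave the shaker, tumblers, bowl and muddler where they are.

Things in the scene. Friction and masses are not known exactly. Their poses are not given: they have to be found in the camera images.
- caddy: white steel bottle caddy, fixed, 388 mm long (y), 166 mm deep (x), 90 mm high; origin on its underside, x away from the robot at yaw 0. Left half (y 0 to +0.18): open well. Right half (y 0 to -0.20): flat deck. Notched rail along its back edge, top at 110 mm. In front, a dark lock tower 82 mm square, 83 mm high, centred at x -0.125, y -0.056
- well (a point): centre of the well's inner floor, 6 mm above the work surface; the well is 150 mm (x) by 180 mm (y) inside and 84 mm deep; axes as the caddy's
- shutter (a joint): white sliding shutter plate, 160 x 192 mm, top 98 mm above the work surface; m: 0 = shut over the well, 0.19 = open, over the deck (moves toward the caddy's -y). Latches in a notch at these two ends only, with 3 mm of play. Slides with about 2 N while its lever is squeezed; barred by the lock's arm when locked
- shutter_grip (a point): where to grip the shutter's handle, 124 mm above the work surface, 26 mm above the plate; axes as the caddy's. Two upright bars 70 mm long (y), 8 mm thick, 40 mm high: steel one on the robot's side (-x) fixed, bamboo one (+x) the release lever. 52 mm over their outer faces, 44 mm when squeezed; this point is then midway, 22 mm from the fixed bar's outer face
- lever (a joint): release lever, m: 0 = let go (sprung out, pawl in a notch or pressing on the rail if between notches), 0.008 = fully squeezed toward the fixed bar; the pawl leaves its notch beyond 0.006; 5 N to start, 9 N at the end
- rotor (a joint): brass rotor of the lock, on the tower's top; rad: 0 = locked (steel arm against the shut shutter's front right corner), 1.4 = unlocked, end stop (arm swung clear, towards the robot). Grows counterclockwise seen from above; 0.12 N m friction, stays where left; play between key and slot about 0.2 rad
- keyhole (a point): mouth of the key slot, on the rotor's axis, 100 mm above the work surface; slot along this frame's y (turns with the rotor), 37 mm long, 18 mm wide at the top narrowing to 10 mm. Every key goes in to its shoulder; a wrong one jams within 0.5 rad, the right one turns fully. Which is right varies and cannot be seen. A turned key comes out only once turned back to 0
- lock_tip (a point): end of the steel locking arm (T-shaped, 30 mm wide at its end, 10 mm thick, reaches 64 mm from the rotor's axis, top 103 mm above the work surface)
- rack: wooden key block, fixed, 240 mm (y) by 58 mm (x), 72 mm high, origin on its underside; three slots at y -0.075, 0 and +0.075, each 42 mm (along y) by 18 mm; a key hangs in each, resting on its shoulder; any key fits any slot
- key_a: a key, 123 mm long: bamboo handle block 24 mm thick (x), 50 mm wide (y), 55 mm tall above the origin; steel blade 6 mm thick, 68 mm long below it, 32 mm wide (y) for 20 mm, then 28 mm, its last 6 mm 10 mm wide, with side notches nearest the handle. Origin at the centre of the handle's underside (the shoulder that rests on the rack or rotor); z up along the key. Same either way round. 90 g
- key_b: a key, 123 mm long: bamboo handle block 24 mm thick (x), 50 mm wide (y), 55 mm tall above the origin; steel blade 6 mm thick, 68 mm long below it, 32 mm wide (y) for 20 mm, then 28 mm, its last 6 mm 10 mm wide, with side notches in the middle. Origin at the centre of the handle's underside (the shoulder that rests on the rack or rotor); z up along the key. Same either way round. 90 g
- key_c: a key, 123 mm long: bamboo handle block 24 mm thick (x), 50 mm wide (y), 55 mm tall above the origin; steel blade 6 mm thick, 68 mm long below it, 32 mm wide (y) for 20 mm, then 28 mm, its last 6 mm 10 mm wide, with side notches nearest the tip. Origin at the centre of the handle's underside (the shoulder that rests on the rack or rotor); z up along the key. Same either way round. 90 g
- bottle_1: a squat miniature spirit bottle, amber glass with steel cap, 80 mm tall, body 50 mm across up to 50 mm height, cap 27 mm across, thick heavy base; origin at the centre of its base, z up; 110 to 220 g. May be absent
- bottle_2: a squat miniature spirit bottle, amber glass with steel cap, 80 mm tall, body 50 mm across up to 50 mm height, cap 27 mm across, thick heavy base; origin at the centre of its base, z up; 110 to 220 g. May be absent
- bottle_3: a squat miniature spirit bottle, amber glass with steel cap, 80 mm tall, body 50 mm across up to 50 mm height, cap 27 mm across, thick heavy base; origin at the centre of its base, z up; 110 to 220 g. May be absent
- bottle_4: a squat miniature spirit bottle, amber glass with steel cap, 80 mm tall, body 50 mm across up to 50 mm height, cap 27 mm across, thick heavy base; origin at the centre of its base, z up; 110 to 220 g. May be absent
- shaker: stainless cocktail shaker, 200 mm tall, 84 mm across; a bystander to leave alone
- tumbler_1: clear acrylic tumbler, 100 mm tall, 76 mm across; a bystander to leave alone
- tumbler_2: clear acrylic tumbler, 100 mm tall, 76 mm across; a bystander to leave alone
- bowl: teal melamine bowl, 150 mm across, 60 mm tall; a bystander to leave alone
- muddler: bamboo muddler lying down, 195 mm long along its x, 27 mm thick; origin under its middle; a bystander to leave alone
Mind the look-alikes: they are no part of the job. Leave any green look-alike of the key_a alone.

How it is judged:
By the outcome, as a careful person would: the job done as asked, in the order asked, and still so for the second after the job is handed in, with the robot touching nothing.
Of bottle_1, bottle_2, bottle_3, bottle_4 only 2 to 3 are there at a start; the rules pass over those that are not, and their reading is None.
At some moment in a run one of bottle_1, bottle_2, bottle_3, bottle_4 may be knocked a few centimetres aside while the robot is not near it.
It also fails if it takes over 210 s, if anything falls off the work surface, if the arm or the gripper's body presses on something with over 40 N, if the wrist force passes 120 N, or if a joint passes its speed limit or range.

## Working session

There is one attempt and no reset: what is moved stays moved. The work goes in short steps, Python scripts to look and compute and a shell command to move; the robot and the scene stay as the last step left them, time stands still between calls to the robot, and variables do not carry over. Pictures are saved under pics/ and viewed, about 12 in all and at most 16, crops included, and the job is handed in when it is done.

```bash
ls; mkdir -p pics; python3 - <<'E'
from workcell import get_obs, imaging, bot
import cv2,numpy as np
o=get_obs();print(o)
for n in("scene","top"):
    d=imaging.read_camera(n);cv2.imwrite(f"pics/{n}0.png",d["color"][:,:,::-1]);np.savez(f"{n}0.npz",**d)
    print(n,d["intrinsics"],d["distortion"],np.linalg.inv(d["camera_from_world"]).round(3))
E
```

```text
pics
{'time_s': 0.0, 'q': array([ 1.05288691e+00,  3.59490713e-01,  1.51146365e+00, -1.42740735e-05,
        1.27250262e+00, -1.15052188e-01]), 'joint_velocities': array([-0.00098402,  0.00039105,  0.00153649, -0.00020206,  0.00069335,
        0.00124063]), 'effort': array([-6.45489708e-04, -5.27627492e+01, -2.78615731e+01, -2.70589826e-04,
        1.35693286e-02, -3.48564527e-05]), 'eef_pos': array([0.23502416, 0.55164382, 0.40384992]), 'eef_rot': array([-2.83630648e-04,  2.00067118e-01,  9.79781751e-01, -8.87991963e-04]), 'force': array([ 0.11640129, -0.85434269,  0.03920513]), 'wrist_torque': array([ 0.00889061, -0.03042417, -0.03003902]), 'grip_width': 0.08558911542448057}
scene [[447.1893391    0.         317.17399268]
 [  0.         447.1893391  242.6870903 ]
 [  0.           0.           1.        ]] [-0.00390411  0.          0.          0.          0.        ] [[-0.052  0.856 -0.515  1.139]
 [ 0.999  0.04  -0.034  0.033]
 [-0.008 -0.516 -0.856  1.054]
 [ 0.     0.     0.     1.   ]]
top [[472.39463547   0.         322.49305717]
 [  0.         472.39463547 232.10750581]
 [  0.           0.           1.        ]] [-0.06352103  0.          0.          0.          0.        ] [[-0.01  -0.983  0.185  0.332]
 [-1.     0.008 -0.015  0.011]
 [ 0.013 -0.185 -0.983  1.144]
 [ 0.     0.     0.     1.   ]]
```

View pics/scene0.png

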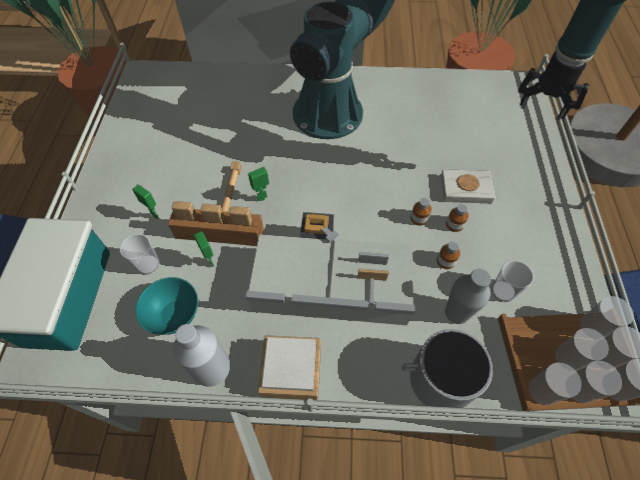

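View pics/top0.png

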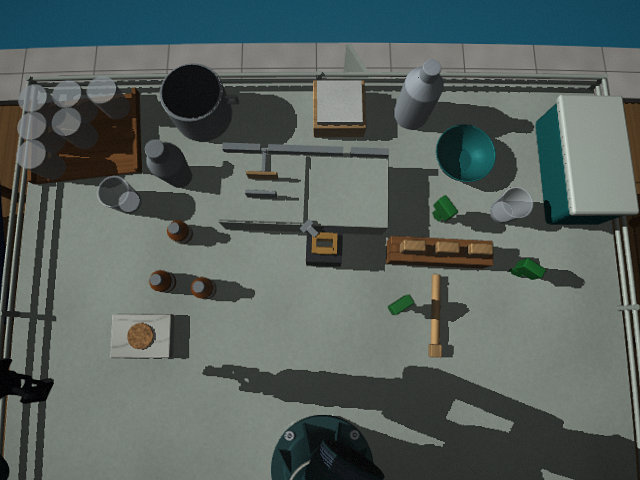

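The two views show three bottles (top view pixels (179,231), (161,281), (203,288)), the three keys in the rack at about (410–480,247), the rotor at (324,243), the shutter handle at (262,184), and green decoys around the rack. Next I measure them with depth.

```bash
cat > h.py <<'E'
import cv2,numpy as np
from workcell import get_obs, imaging
def load(n,live=True,f=None):
    return imaging.read_camera(n) if live else dict(np.load(f))
def cloud(d):
    K,D=d["intrinsics"],d["distortion"]
    v,u=np.mgrid[0:480,0:640].astype(np.float32)
    p=cv2.undistortPoints(np.stack([u.ravel(),v.ravel()],1)[:,None],K,D)[:,0]
    z=d["depth"].ravel()
    c=np.c_[p*z[:,None],z,np.ones_like(z)]
    w=(c@np.linalg.inv(d["camera_from_world"]).T)[:,:3].reshape(480,640,3)
    w[d["depth"]==0]=np.nan
    return w
def onplane(d,uv,z):
    p=cv2.undistortPoints(np.float32(uv).reshape(-1,1,2),d["intrinsics"],d["distortion"])[:,0]
    T=np.linalg.inv(d["camera_from_world"]);r=np.c_[p,np.ones(len(p))]@T[:3,:3].T
    o=T[:3,3];return o+r*((z-o[2])/r[:,2])[:,None]
def proj(d,P):
    T=d["camera_from_world"];r=cv2.Rodrigues(T[:3,:3])[0]
    return cv2.projectPoints(np.float32(P).reshape(-1,3),r,T[:3,3],d["intrinsics"],d["distortion"])[0][:,0]
def blobs(mask,w,mina=15):
    n,l,s,c=cv2.connectedComponentsWithStats(mask.astype(np.uint8))
    out=[]
    for i in range(1,n):
        if s[i,4]>=mina:
            q=w[l==i];r=cv2.minAreaRect((q[:,:2]*1000).astype(np.float32))
            out.append((c[i].round(0),s[i,4],np.array(r[0]).round(1),np.array(r[1]).round(1),round(r[2],1),np.nanmedian(q[:,2]).round(4)))
    return out
E
cat > m.py <<'E'
from h import *
import sys
for n in("top","scene"):
    d=load(n,False,n+"0.npz");w=cloud(d);x,y,z=w[...,0],w[...,1],w[...,2]
    hsv=cv2.cvtColor(d["color"],cv2.COLOR_RGB2HSV);H,S,V=[hsv[...,i].astype(int) for i in range(3)]
    print(n,"table z",np.nanmedian(z[(x>.3)&(x<.5)&(abs(y)<.1)]))
    bam=(H>5)&(H<25)&(S>70)
    def show(t,m,a=15):
        print(t)
        for b in blobs(m,w,a):print("  ",*b)
    show("bamboo tops",bam&(z>.118)&(z<.15)&(x>.3)&(x<.95))
    show("handle bars z>.118",(z>.118)&(z<.15)&(x>.55)&(x<.85)&(abs(y)<.35)&~bam&(S<60))
    show("rack",bam&(z>.06)&(z<.085)&(x>.4)&(x<.8)&(y<0),50)
    show("shut plate",(z>.09)&(z<.103)&(x>.5)&(x<.9),60)
    show("rail",(z>.104)&(z<.116)&(x>.5)&(x<.9),20)
    show("tower",(z>.075)&(z<.09)&(x>.45)&(x<.85)&(V<90),40)
    show("gold",(z>.085)&(z<.112)&(x>.45)&(x<.75)&(H>12)&(H<28)&(S>120),20)
    show("bottle cap",(z>.072)&(z<.09)&(x>.3)&(x<.75)&(y>.15)&(y<.5),10)
    show("bottle body",(z>.03)&(z<.06)&(x>.3)&(x<.75)&(y>.15)&(y<.5)&bam,10)
    show("green",(H>45)&(H<75)&(S>120)&(z>.02),30)
E
python3 m.py
```

```text
top table z -0.0004904331181427857
bamboo tops
   [261. 174.] 165 [656.3 130.4] [68.6  9.8] 86.2 0.1359
   [414. 246.] 249 [ 492.6 -205.8] [48.4 24.9] 84.7 0.1253
   [448. 247.] 233 [ 487.8 -280.2] [46.5 24.4] 87.0 0.1255
   [481. 248.] 226 [ 484.5 -355. ] [50.  22.7] 86.3 0.1256
handle bars z>.118
   [417. 103.] 213 [ 827.7 -232.8] [82.6 28.2] 78.5 0.1351
   [194. 107.] 1154 [816.1 288. ] [ 67.3 123.4] 0.2 0.1322
   [174. 163.] 360 [691.4 329.8] [39.7 79.8] 89.5 0.1379
   [260. 193.] 174 [611.9 133. ] [70.   9.3] 86.9 0.1353
rack
   [438. 252.] 1604 [ 488.1 -280.3] [239.3  58.9] 86.9 0.0709
shut plate
   [111. 100.] 86 [861.8 505.8] [27.8 66.7] 44.9 0.0967
   [ 46. 105.] 85 [853.3 664. ] [17.8 56.3] 74.7 0.0964
   [215. 113.] 147 [822.7 250.1] [ 35.  128.6] 47.8 0.0973
   [412. 109.] 88 [ 831.9 -226.8] [85.4 30.2] 66.6 0.0966
   [563. 174.] 381 [ 673.7 -579.6] [304.6 116.7] 25.1 0.0961
   [ 78. 130.] 102 [785.3 581.8] [31.7 68.2] 55.9 0.0967
   [ 46. 132.] 79 [778.7 656.3] [16.7 50.7] 69.1 0.0966
   [ 44. 160.] 95 [708.5 656.1] [29.5 66.6] 66.6 0.0962
   [269. 189.] 6032 [615.1  95.
[... 6029 characters left out ...]
  [453. 246.] 90 [546.3 338.1] [25.2 26.7] 89.7 0.0794
   [515. 266.] 80 [599.9 478. ] [44.4 12.8] 86.4 0.0805
   [508. 285.] 102 [646.6 460.3] [67.5 25.2] 47.9 0.0813
   [459. 309.] 82 [717.3 336.2] [66.3 21.9] 57.3 0.0815
bottle body
   [469. 185.] 143 [315.8 418.1] [31.5 56. ] 2.8 0.0343
   [421. 211.] 178 [417.5 273.6] [47.7 38.2] 71.7 0.0524
   [457. 217.] 184 [433.9 371. ] [47.1 38.7] 66.5 0.0523
   [449. 255.] 199 [551.1 336.2] [48.2 40. ] 66.1 0.0527
   [506. 323.] 92 [727.7 457.4] [43.8 14.1] 4.5 0.0345
green
   [259. 181.] 362 [ 368.8 -175.3] [24.  47.3] 31.9 0.1024
   [145. 198.] 294 [ 444.6 -473.5] [49.8 21.5] 55.4 0.1117
   [203. 245.] 252 [ 585.3 -287.2] [49.9 22.5] 32.5 0.1217
```

```bash
python3 - <<'E'
from h import *
for n in("top","scene"):
    d=load(n,False,n+"0.npz");w=cloud(d);x,y,z=w[...,0],w[...,1],w[...,2]
    hsv=cv2.cvtColor(d["color"],cv2.COLOR_RGB2HSV);H,S,V=[hsv[...,i].astype(int) for i in range(3)]
    g=((H>10)&(H<30)&(S>110)&(z>.085)&(x>.46)&(x<.56)&(abs(y+.01)<.05)).astype(np.uint8)
    c=cv2.findContours(g,cv2.RETR_CCOMP,cv2.CHAIN_APPROX_NONE)
    for k,hh in zip(c[0],c[1][0]):
        if len(k)>10:
            P=onplane(d,k[:,0],.1)[:,:2]*1000
            print(n,"hole" if hh[3]>=0 else "outer",len(k),[np.round(a,1) for a in cv2.minAreaRect(P.astype(np.float32))],P.mean(0).round(1))
E
python3 -m crank '[[5.4,-8,0,0,0,-6],[5.4,-8,0,0,0,-6],[5.4,-8,0,0,0,-6],[5.4,-8,0,0,0,-6],[5.4,-8,0,0,0,-6],[5.4,-8,0,0,0,-6],[5.4,-8,0,0,0,-6],[5.4,-8,0,0,0,-6],[5.4,-8,0,0,0,-6],[5.4,-8,0,0,0,-6]]' 0.35 40
python3 -m crank '[[1.07,-10.95,0,0,0,-5.68],[1.07,-10.95,0,0,0,-5.68],[1.07,-10.95,0,0,0,-5.68],[1.07,-10.95,0,0,0,-5.68],[1.07,-10.95,0,0,0,-5.68],[1.07,-10.95,0,0,0,-5.68],[1.07,-10.95,0,0,0,-5.68],[1.07,-10.95,0,0,0,-5.68],[1.07,-10.95,0,0,0,-5.68],[1.07,-10.95,0,0,0,-5.68],[1.07,-10.95,0,0,0,-5.68],[1.07,-10.95,0,0,0,-5.68]]'
```

```text
top outer 84 [array([503.1,  -8.3]), array([56. , 49.5]), np.float64(85.8)] [501.9  -9.5]
top hole 49 [array([504.2,  -8.1]), array([40.4, 20.4]), np.float64(89.5)] [502.7  -7.3]
scene outer 76 [array([508.2, -10.3]), array([59.7, 56.2]), np.float64(86.6)] [506.6 -11. ]
scene hole 30 [array([508.8,  -9.3]), array([ 9.2, 38.4]), np.float64(2.7)] [508.9  -9.3]
time_s: 1.1
eef_pos: [0.4514, 0.2313, 0.4043]
eef_rot: [-0.0, 0.494, 0.869, -0.0]
force: [0.4, 0.3, -0.0]
grip_width: 0.0553
time_s: 2.3
eef_pos: [0.4939, -0.2041, 0.4043]
eef_rot: [-0.001, 0.726, 0.688, 0.0]
force: [-0.3, 0.9, -0.6]
grip_width: 0.0556
```

```bash

python3 -m crank '[[0,-0.05,-2,0,0,0],[0,-0.05,-3,0,0,0],[0,-0.05,-3.6,0,0,0],[0,-0.05,-3.6,0,0,0],[0,-0.05,-3.6,0,0,0]]'
python3 -m crank '[[0,0,0,0,0,0],[0,0,0,0,0,0],[0,0,0,0,0,0],[0,0,0,0,0,0],[0,0,0,0,0,0],[0,0,0,0,0,0]]' 1 40
python3 -m crank '[[0,0,1,0,0,0],[0,0,2,0,0,0],[0,0,3,0,0,0],[0,0,3.5,0,0,0],[0,0,3.5,0,0,0]]'
python3 -m crank '[[0.28,4.9,0,0,0,0.12],[0.28,4.9,0,0,0,0.12],[0.28,4.9,0,0,0,0.12],[0.28,4.9,0,0,0,0.12],[0.28,4.9,0,0,0,0.12],[0.28,4.9,0,0,0,0.12],[0.28,4.9,0,0,0,0.12],[0.28,4.9,0,0,0,0.12]]'
python3 -m crank '[[0,0,-0.4,0,0,0],[0,0,-0.8,0,0,0],[0,0,-0.8,0,0,0],[0,0,-0.8,0,0,0]]'
python3 - <<'E'
from h import *
o=[]
for n in("top","scene"):
    d=load(n);np.savez(n+"1.npz",**d)
    u,v=proj(d,[.505,-.009,.12])[0].astype(int);print(n,u,v)
    o.append(cv2.resize(d["color"][v-50:v+50,u-65:u+65],None,fx=3,fy=3,interpolation=cv2.INTER_CUBIC))
cv2.imwrite("pics/k1.png",np.hstack(o)[:,:,::-1])
E
```

```text
time_s: 2.8
eef_pos: [0.494, -0.2066, 0.2609]
eef_rot: [-0.001, 0.726, 0.688, -0.0]
force: [-0.2, 0.1, 0.5]
grip_width: 0.0554
time_s: 3.4
eef_pos: [0.4949, -0.2084, 0.2632]
eef_rot: [0.002, 0.726, 0.687, 0.001]
force: [-0.9, 2.1, 6.6]
grip_width: 0.0236
time_s: 3.9
eef_pos: [0.495, -0.2086, 0.4057]
eef_rot: [0.005, 0.726, 0.687, 0.001]
force: [0.2, -0.6, -0.4]
grip_width: 0.0238
time_s: 4.7
eef_pos: [0.5052, -0.0133, 0.4004]
eef_rot: [-0.0, 0.723, 0.691, -0.0]
force: [0.2, -0.3, -0.5]
grip_width: 0.0237
time_s: 5.1
eef_pos: [0.5052, -0.013, 0.3687]
eef_rot: [-0.0, 0.723, 0.691, -0.0]
force: [0.3, 0.6, 0.3]
grip_width: 0.0236
top 324 240
scene 316 217
```

View pics/k1.png

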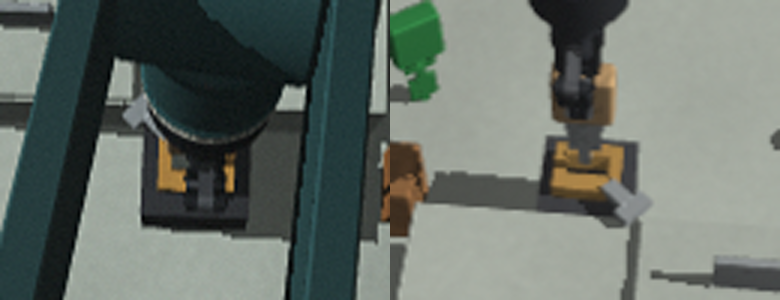

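```bash
cat > key.py <<'E'
from h import *
import sys
f=len(sys.argv)>1
d=load("scene",not f,sys.argv[1] if f else None);w=cloud(d);x,y,z=w[...,0],w[...,1],w[...,2]
hsv=cv2.cvtColor(d["color"],cv2.COLOR_RGB2HSV);H,S,V=[hsv[...,i].astype(int) for i in range(3)]
p=get_obs()["eef_pos"];print("tcp",p.round(4))
m=(H>5)&(H<25)&(S>70)&(z>.13)&(abs(x-p[0])<.05)&(abs(y-p[1])<.06)
q=w[m];print("handle n",m.sum(),"y",np.percentile(q[:,1],[1,99]).round(4),"mid",np.percentile(q[:,1],[1,99]).mean().round(4),"z",np.percentile(q[:,2],[1,99]).round(4),"x",np.percentile(q[:,0],[1,50,99]).round(4))
for zz in np.arange(p[2]-.255,p[2]-.19,.012):
    m=(S<60)&(abs(z-zz)<.005)&(abs(x-p[0])<.03)&(abs(y-p[1])<.04)&(z>.108)
    if m.sum()>5: print("blade z %.3f"%zz,m.sum(),np.percentile(y[m],[2,98]).round(4),"x",np.median(x[m]).round(4))
E
python3 key.py scene1.npz
```

```text
tcp [ 0.5056 -0.0127  0.3694]
handle n 179 y [-0.035   0.0122] mid -0.0114 z [0.1411 0.2653] x [0.4989 0.517  0.5295]
blade z 0.114 7 [-0.0155 -0.0082] x 0.5078
blade z 0.126 10 [-0.022  -0.0078] x 0.5089
blade z 0.138 21 [-0.0226 -0.0002] x 0.5081
blade z 0.150 33 [-0.0249  0.0023] x 0.5079
blade z 0.162 28 [-0.027   0.0048] x 0.5083
```

```bash

python3 -m crank '[[0.03,0.05,0,0,0,0],[0.03,0.05,-0.4,0,0,0],[0.03,0.05,-0.8,0,0,0],[0.03,0.05,-1.1,0,0,0],[0.03,0.05,-1.1,0,0,0]]'
python3 -m crank '[[0,0,-0.2,0,0,0],[0,0,-0.4,0,0,0],[0,0,-0.6,0,0,0],[0,0,-0.8,0,0,0],[0,0,-0.8,0,0,0]]'
python3 -c "
from workcell import get_obs;o=get_obs();print(o['eef_pos'],o['wrist_torque'],o['force'])"
```

```text
time_s: 5.7
eef_pos: [0.506, -0.0099, 0.3235]
eef_rot: [-0.001, 0.722, 0.692, -0.001]
force: [-0.3, 0.3, -1.4]
grip_width: 0.0239
time_s: 6.2
eef_pos: [0.5066, -0.0102, 0.2933]
eef_rot: [0.0, 0.722, 0.692, 0.0]
force: [-3.3, -0.6, 11.0]
grip_width: 0.0233
[ 0.50663452 -0.01016261  0.29329786] [0.03067461 0.59533317 0.02097548] [-3.2923525  -0.60445527 11.04802922]
```

```bash
cat > s.py <<'E'
from workcell import get_obs
import numpy as np
o=get_obs();r=o['eef_rot'];print("TS",o['eef_pos'].round(4),"jaw",round(np.degrees(2*np.arctan2(r[2],r[1]))-90,1),"tq",o['wrist_torque'].round(2),"F",o['force'].round(1),"w",round(o['grip_width'],4))
E
python3 -m crank '[[0,0,0,0,0,0.7],[0,0,0,0,0,1.4],[0,0,0,0,0,2],[0,0,0,0,0,2]]' >/dev/null; python3 s.py
python3 -m crank '[[0,0,0,0,0,0.6],[0,0,0,0,0,1.2],[0,0,0,0,0,1.8],[0,0,0,0,0,1.8]]' >/dev/null; python3 s.py
python3 -m crank '[[0,0,0,0,0,0.6],[0,0,0,0,0,1.2],[0,0,0,0,0,1.4],[0,0,0,0,0,1.4]]' >/dev/null; python3 s.py
```

```text
TS [ 0.5068 -0.0099  0.2933] jaw 9.6 tq [ 0.36  0.37 -0.08] F [-3.   0.1  9. ] w 0.0238
TS [ 0.5067 -0.0098  0.2933] jaw 20.4 tq [ 0.38  0.51 -0.  ] F [-2.4  1.5  8.6] w 0.0234
TS [ 0.5065 -0.0099  0.2933] jaw 28.8 tq [ 0.25  0.59 -0.03] F [-3.   1.7  9.7] w 0.0239
```

```bash
cat > look.py <<'E'
from h import *
import sys
# look.py name x y z half fx cams
name=sys.argv[1];P=[float(a) for a in sys.argv[2:5]];hw=int(sys.argv[5]);cams=sys.argv[6].split(",")
o=[]
for n in cams:
    d=load(n);np.savez(n+"_"+name+".npz",**d);u,v=proj(d,P)[0].astype(int)
    im=cv2.copyMakeBorder(d["color"],200,200,200,200,cv2.BORDER_CONSTANT)[v+200-hw:v+200+hw,u+200-hw:u+200+hw]
    print(n,"crop origin",u-hw,v-hw)
    o.append(cv2.resize(im,(390,390) if len(cams)>1 else (560,560),interpolation=cv2.INTER_CUBIC))
cv2.imwrite(f"pics/{name}.png",np.hstack(o)[:,:,::-1])
E
python3 look.py k2 .505 -.009 .12 55 top,scene; python3 key.py scene_k2.npz
```

```text
top crop origin 269 185
scene crop origin 261 162
tcp [ 0.5066 -0.0099  0.2933]
handle n 84 y [-0.0322  0.0085] mid -0.0118 z [0.131  0.1716] x [0.5052 0.5208 0.533 ]
```

View pics/k2.png

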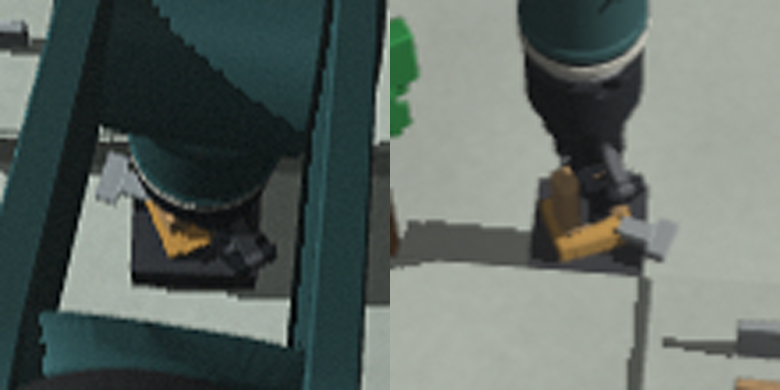

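The rotor and arm have turned along with the key, with no jam so far, so I keep turning.

```bash

python3 -m crank '[[0,0,0,0,0,0.7],[0,0,0,0,0,1.4],[0,0,0,0,0,2],[0,0,0,0,0,2]]' >/dev/null; python3 s.py
python3 -m crank '[[0,0,0,0,0,0.7],[0,0,0,0,0,1.4],[0,0,0,0,0,2],[0,0,0,0,0,2]]' >/dev/null; python3 s.py
```

```text
TS [ 0.5064 -0.0099  0.2933] jaw 40.9 tq [ 0.22  0.66 -0.04] F [-4.2  1.2 10.9] w 0.0234
TS [ 0.5064 -0.01    0.2933] jaw 52.9 tq [ 0.1   0.7  -0.03] F [-4.5  0.6 11.3] w 0.0234
```

```bash

python3 -m crank '[[0,0,0,0,0,1],[0,0,0,0,0,2],[0,0,0,0,0,3],[0,0,0,0,0,4],[0,0,0,0,0,4]]' >/dev/null; python3 s.py
python3 -m crank '[[0,0,0,0,0,0.5],[0,0,0,0,0,1],[0,0,0,0,0,1]]' >/dev/null; python3 s.py
python3 -m crank '[[0,0,0,0,0,0.4],[0,0,0,0,0,0.8],[0,0,0,0,0,0.8]]' >/dev/null; python3 s.py
python3 look.py k3 .505 -.009 .12 55 top,scene
```

```text
TS [ 0.5065 -0.0096  0.2933] jaw 76.9 tq [ 0.5   0.57 -0.03] F [-3.   3.2 10.3] w 0.0234
TS [ 0.5066 -0.0095  0.2933] jaw 82.8 tq [ 0.72  0.52 -0.05] F [-2.5  3.7 10.5] w 0.0238
TS [ 0.5066 -0.0094  0.2934] jaw 87.6 tq [ 0.84  0.46 -0.04] F [-2.6  5.2 10.4] w 0.0239
top crop origin 269 185
scene crop origin 261 162
```

View pics/k3.png

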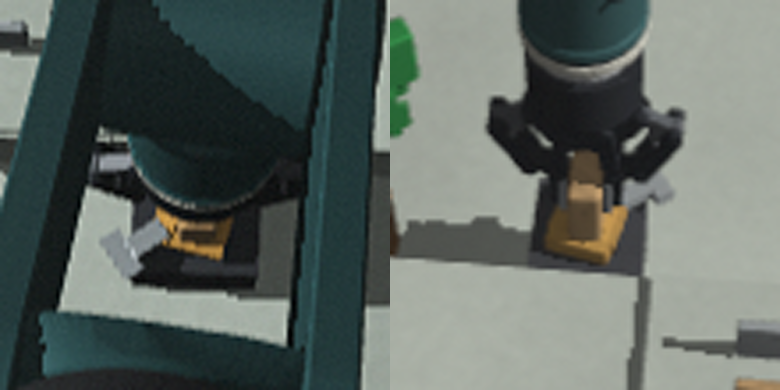

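```bash
cat > tip.py <<'E'
from h import *
import sys
for f in sys.argv[1:]:
    d=dict(np.load(f));w=cloud(d);x,y,z=w[...,0],w[...,1],w[...,2]
    S=cv2.cvtColor(d["color"],cv2.COLOR_RGB2HSV)[...,1]; V=d["color"].max(2)
    r=np.hypot(x-.506,y+.0095)
    m=(r>.045)&(r<.072)&(z>.09)&(z<.110)&(x<.55)&(V>70)&(S<80)
    q=w[m].mean(0)-[.506,-.0095,0];print(f,m.sum(),"ang",np.degrees(np.arctan2(q[1],q[0])).round(1),"r",np.hypot(*q[:2]).round(4),q[2].round(3))
E
python3 tip.py top0.npz scene0.npz top_k2.npz scene_k2.npz top_k3.npz scene_k3.npz
python3 -m crank '[[0,0,0,0,0,0.4],[0,0,0,0,0,0.8],[0,0,0,0,0,0.8]]' >/dev/null; python3 s.py
python3 -m crank '[[0,0,0,0,0,0.4],[0,0,0,0,0,0.8],[0,0,0,0,0,0.8]]' >/dev/null; python3 s.py
python3 - <<'E'
from h import *
for n in("top","scene"): np.savez(n+"4.npz",**load(n))
E
python3 tip.py top4.npz scene4.npz
```

```text
top0.npz 90 ang 41.1 r 0.0463 0.101
scene0.npz 75 ang 39.2 r 0.0476 0.101
top_k2.npz 105 ang 74.5 r 0.0556 0.101
scene_k2.npz 102 ang 58.8 r 0.0439 0.1
top_k3.npz 108 ang 123.9 r 0.057 0.102
scene_k3.npz 75 ang 108.8 r 0.0346 0.1
TS [ 0.5066 -0.0094  0.2933] jaw 92.4 tq [ 0.88  0.53 -0.28] F [-2.5  4.8 10.5] w 0.0238
TS [ 0.5066 -0.0093  0.2933] jaw 97.0 tq [ 0.94  0.43 -1.06] F [-3.   4.7 10. ] w 0.0238
top4.npz 109 ang 126.5 r 0.0568 0.102
scene4.npz 83 ang 111.3 r 0.0324 0.1
```

The end stop is reached (torque −1.06 N m, arm turned about 80°), so the first key is the right one. I release it and go to the shutter handle.

```bash

python3 -m crank '[[0,0,0,0,0,-0.5],[0,0,0,0,0,-0.9]]' >/dev/null
python3 -m crank '[[0,0,0,0,0,0],[0,0,0,0,0,0],[0,0,0,0,0,0],[0,0,0.05,0,0,0]]' 0.2 >/dev/null; python3 s.py
python3 -m crank '[[0,0,0.8,0,0,0],[0,0,1.6,0,0,0],[0,0,2.2,0,0,0],[0,0,2.2,0,0,0]]' >/dev/null; python3 s.py
python3 -m crank '[[3.1,3.5,0,0,0,-15.7],[3.1,3.5,0,0,0,-15.7],[3.1,3.5,0,0,0,-15.7],[3.1,3.5,0,0,0,-15.7],[3.1,3.5,0,0,0,-15.7],[3.1,3.5,0,0,0,-15.7],[3.1,3.5,0,0,0,-15.7],[3.1,3.5,0,0,0,-15.7],[3.1,3.5,0,0,0,-15.7],[3.1,3.5,0,0,0,-15.7],[3.1,3.5,0,0,0,-15.7],[3.1,3.5,0,0,0,-15.7]]' 0.15; python3 s.py
```

```text
TS [ 0.5063 -0.0101  0.2943] jaw 91.8 tq [-0.02 -0.02  0.01] F [ 0.1 -0.5  0.6] w 0.0682
TS [ 0.5078 -0.0103  0.3861] jaw 91.8 tq [-0.05 -0.03  0.04] F [ 0.3  0.6 -0.4] w 0.0685
time_s: 12.4
eef_pos: [0.6301, 0.1299, 0.3813]
eef_rot: [-0.001, 0.722, 0.691, -0.001]
force: [0.3, -0.1, -0.7]
grip_width: 0.0725
TS [0.6301 0.1299 0.3813] jaw -2.5 tq [0.01 0.02 0.02] F [ 0.3 -0.1 -0.7] w 0.0725
```

```bash

python3 -m crank '[[0.03,0.02,-1,0,0,0],[0.03,0.02,-2,0,0,0],[0.03,0.02,-2.55,0,0,0],[0.03,0.02,-2.55,0,0,0],[0.03,0.02,-2.55,0,0,0]]' >/dev/null; python3 s.py
python3 -m crank '[[0,0,0,0,0,0],[0,0,0,0,0,0],[0,0,0,0,0,0],[0,0,0,0,0,0],[0,0,0,0,0,0]]' 1 40 >/dev/null; python3 s.py
```

```text
TS [0.6316 0.1307 0.2804] jaw -2.3 tq [ 0.05 -0.01  0.03] F [ 1.2 -0.4  0.7] w 0.0723
TS [0.631  0.131  0.2837] jaw -2.4 tq [-0.02  0.83 -0.1 ] F [-7.6 -0.1 12.8] w 0.0427
```

```bash

python3 -m crank '[[0,0,0.05,0,0,0],[-0.02,-0.4,0.07,0,0,0],[-0.04,-0.8,0.07,0,0,0],[-0.06,-1.3,0.07,0,0,0]]' >/dev/null; python3 s.py
python3 -m crank '[[-0.02,-0.5,0,0,0,0],[-0.04,-1,0,0,0,0],[-0.07,-1.6,0,0,0,0],[-0.09,-2.2,0,0,0,0]]' >/dev/null; python3 s.py
python3 -m crank '[[-0.02,-0.5,0,0,0,0],[-0.04,-0.9,0,0,0,0],[-0.05,-1.2,0,0,0,0],[-0.06,-1.25,0,0,0,0],[-0.06,-1.25,0,0,0,0]]' >/dev/null; python3 s.py
```

```text
TS [0.6289 0.0785 0.2838] jaw -2.4 tq [ 0.43 -0.36 -0.08] F [-2.6  2.5 -2.6] w 0.0426
TS [ 0.625  -0.0104  0.2838] jaw -2.4 tq [ 0.49 -0.31 -0.06] F [-3.1  3.7 -0.5] w 0.0424
TS [ 0.6229 -0.0592  0.2838] jaw -2.5 tq [ 0.73 -0.14 -0.02] F [-4.6  5.1  0.8] w 0.0426
```

```bash

python3 -m crank '[[0,0,0,0,0,0],[0,0,0,0,0,0],[0,0,0,0,0,0]]' 0.15 >/dev/null; python3 s.py
python3 -m crank '[[0,0,1,0,0,0],[0,0,2,0,0,0],[0,0,3,0,0,0],[0,0,3.5,0,0,0],[0,0,3.5,0,0,0]]' >/dev/null
python3 -m crank '[[-3,6.5,0,0,0,0],[-3,6.5,0,0,0,0],[-3,6.5,0,0,0,0],[-3,6.5,0,0,0,0],[-3,6.5,0,0,0,0],[-3,6.5,0,0,0,0],[-3,6.5,0,0,0,0],[-3,6.5,0,0,0,0]]' >/dev/null;python3 s.py
cat > bars.py <<'E'
from h import *
for n in("top","scene"):
    d=load(n);np.savez(n+"5.npz",**d);w=cloud(d);x,y,z=w[...,0],w[...,1],w[...,2]
    hsv=cv2.cvtColor(d["color"],cv2.COLOR_RGB2HSV);H,S,V=[hsv[...,i].astype(int) for i in range(3)]
    bam=(H>5)&(H<25)&(S>70);R=(z>.125)&(z<.145)&(x>.57)&(x<.70)&(y>-.15)&(y<.22)
    for t,m in(("bamboo",bam&R),("steel",~bam&R&(S<80))):
        for b in blobs(m,w,60):print(n,t,*b)
    for b in blobs((z>.072)&(z<.085)&(x>.3)&(x<.75)&(y>.19)&(y<.42),w,50):print(n,"cap",*b)
    m=(z<.02)&(z>-.005)&(x>.5)&(x<.75)&(y>.0)&(y<.24)
    if n=="top":
        for b in blobs(m,w,300):print("floor",*b)
cv2.imwrite("pics/t5.png",dict(np.load("top5.npz"))["color"][60:360,80:480,::-1].repeat(2,0).repeat(2,1))
E
python3 bars.py
```

```text
TS [ 0.6235 -0.0597  0.2839] jaw -2.4 tq [-0.02 -0.01 -0.04] F [ 0.1  0.4 -0.3] w 0.0727
TS [0.5026 0.2011 0.4224] jaw -2.3 tq [-0.03 -0.01 -0.03] F [-0.4 -0.5 -0. ] w 0.0722
top bamboo [346. 176.] 139 [647.6 -58. ] [67.   8.7] 87.5 0.1361
top steel [346. 196.] 148 [603.7 -56.6] [69.5  9.3] 86.7 0.136
top cap [172. 230.] 53 [539.4 342.4] [25.9 12.1] 54.7 0.0799
top cap [156. 279.] 110 [426.7 374.6] [23.1 25.3] 0.6 0.0791
floor [265. 193.] 3834 [644.2 134.5] [178.5 135.3] 87.3 0.0051
floor [263. 240.] 1802 [528.2 136.8] [205.4  57.1] 89.0 -0.0006
scene bamboo [292. 265.] 142 [650.5 -59.7] [68.1  9.5] 88.9 0.1364
scene steel [294. 249.] 154 [606.7 -57.5] [67.7 11.3] 87.6 0.1362
scene cap [424. 202.] 80 [411.2 275.4] [25.4 27.5] 64.7 0.0798
scene cap [462. 208.] 81 [428.1 374.4] [26.1 29. ] 44.2 0.0793
scene cap [453. 246.] 92 [546.4 337.9] [25.5 25.9] 43.5 0.0797
scene cap [459. 310.] 62 [715.4 335.7] [67.6 22.3] 53.6 0.0785
```

View pics/t5.png

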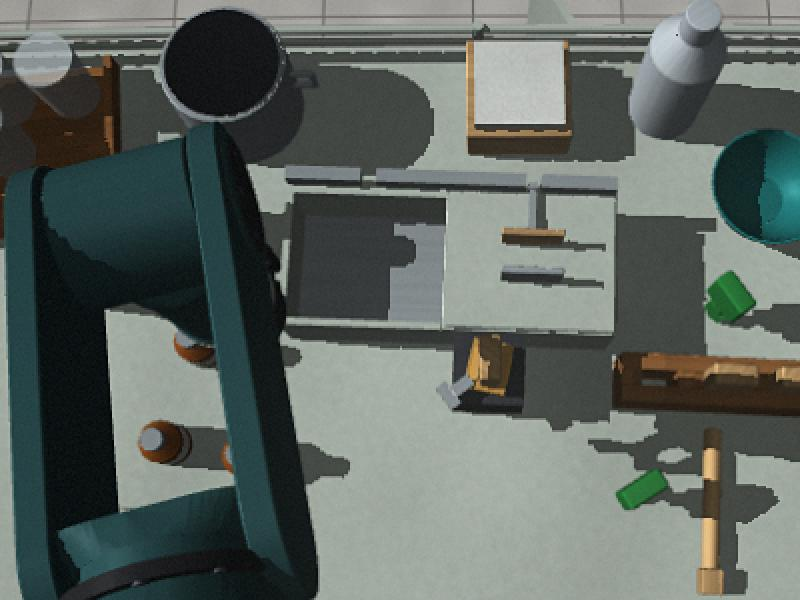

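The shutter is open by 189.6 mm, the lever is sprung out (bars 44 mm apart centre to centre) and the well is clear. I start with the bottle at (410,275).

```bash

python3 -m crank '[[-2.31,1.85,-1,0,0,0],[-2.31,1.85,-1,0,0,0],[-2.31,1.85,-2,0,0,0],[-2.31,1.85,-3,0,0,0],[-2.31,1.85,-4,0,0,0],[-2.31,1.85,-4.9,0,0,0],[-2.31,1.85,-4.9,0,0,0],[-2.31,1.85,-4.9,0,0,0]]' 0.3 >/dev/null; python3 s.py
python3 -m crank '[[0,0,0,0,0,0],[0,0,0,0,0,0],[0,0,0,0,0,0],[0,0,0,0,0,0],[0,0,0,0,0,0]]' 1 40 >/dev/null; python3 s.py
python3 -m crank '[[0,0,1,0,0,0],[0,0,2,0,0,0],[0,0,3,0,0,0],[0,0,3.6,0,0,0],[0,0,3.6,0,0,0]]' >/dev/null; python3 s.py
```

```text
TS [0.4115 0.2739 0.2273] jaw -2.5 tq [ 0.01  0.01 -0.03] F [ 0.5 -0.3  0.1] w 0.0598
TS [0.4103 0.275  0.2305] jaw -2.5 tq [-0.03  1.4   0.01] F [-8.1 -0.1 21.3] w 0.0259
TS [0.4121 0.2754 0.3766] jaw -2.4 tq [ 0.01 -0.07 -0.03] F [ 0.7  0.9 -2.3] w 0.0256
```

```bash

python3 -m crank '[[5.58,-4.92,0,0,0,0],[5.58,-4.92,0,0,0,0],[5.58,-4.92,0,0,0,0],[5.58,-4.92,0,0,0,0],[5.58,-4.92,0,0,0,0],[5.58,-4.92,0,0,0,0],[5.58,-4.92,0,0,0,0],[5.58,-4.92,0,0,0,0],[5.58,-4.92,0,0,0,0]]' >/dev/null; python3 s.py
python3 -m crank '[[0,0,-1,0,0,0],[0,0,-2,0,0,0],[0,0,-2.8,0,0,0],[0,0,-3.3,0,0,0],[0,0,-3.4,0,0,0],[0,0,-3.4,0,0,0]]' >/dev/null; python3 s.py
```

```text
TS [0.6328 0.0784 0.3707] jaw -2.4 tq [ 0.   -0.04 -0.01] F [ 0.6 -0.1 -2.1] w 0.0258
TS [0.6317 0.0795 0.2371] jaw -2.3 tq [-0.08  1.32 -0.03] F [-7.1  0.3 12.3] w 0.0254
```

```bash

python3 -m crank '[[0,0,0,0,0,0],[0,0,0,0,0,0],[0,0,0,0,0,0]]' 0.3 >/dev/null; python3 s.py
python3 -m crank '[[0,0,1,0,0,0],[0,0,2,0,0,0],[0,0,3,0,0,0],[0,0,3.6,0,0,0],[0,0,3.6,0,0,0]]' >/dev/null
python3 -m crank '[[-3.5,5,0,0,0,0],[-3.5,5,0,0,0,0],[-3.5,5,0,0,0,0],[-3.5,5,0,0,0,0],[-3.5,5,0,0,0,0],[-3.5,5,0,0,0,0],[-3.5,5,0,0,0,0]]' >/dev/null;python3 s.py
cat > caps.py <<'E'
from h import *
for n in("top","scene"):
    d=load(n);np.savez(n+"6.npz",**d);w=cloud(d);x,y,z=w[...,0],w[...,1],w[...,2]
    for b in blobs((z>.072)&(z<.088)&(x>.3)&(x<.71)&(y>.05)&(y<.44),w,50):print(n,"cap",*b)
E
python3 caps.py
```

```text
TS [0.6336 0.0788 0.2358] jaw -2.4 tq [-0.05  0.03  0.01] F [ 0.2 -0.7  0.2] w 0.0603
TS [0.493  0.2787 0.3784] jaw -2.3 tq [0.04 0.01 0.03] F [ 0.  -1.1  0.9] w 0.0602
top cap [224. 188.] 123 [640.5 226.4] [  9.  135.8] 87.9 0.0842
top cap [282. 159.] 75 [707.8  89.9] [78.5  3. ] 87.5 0.0786
top cap [180. 175.] 58 [673.7 331.9] [24.3 68.2] 46.3 0.0809
top cap [285. 191.] 100 [627.9  80.9] [24.5 23.6] 0.7 0.0843
top cap [258. 223.] 180 [555.6 142.6] [184.2  10. ] 87.2 0.0848
scene cap [462. 208.] 82 [427.4 373.9] [25.9 25.9] 75.5 0.0799
scene cap [453. 246.] 91 [546.6 338.3] [25.9 26.2] 47.9 0.0794
scene cap [375. 248.] 238 [561.4 139.6] [177.7  30.4] 78.7 0.0803
scene cap [350. 271.] 94 [632.6  80.5] [25.6 24.9] 49.6 0.0854
```

```bash

python3 -m crank '[[-1.65,2.39,0,0,0,0],[-1.65,2.39,0,0,0,0],[-1.65,2.39,-1,0,0,0],[-1.65,2.39,-2,0,0,0],[-1.65,2.39,-3,0,0,0],[-1.65,2.39,-3.8,0,0,0],[-1.65,2.39,-3.8,0,0,0],[-1.65,2.39,-3.8,0,0,0]]' >/dev/null; python3 s.py
python3 -m crank '[[0,0,0,0,0,0],[0,0,0,0,0,0],[0,0,0,0,0,0],[0,0,0,0,0,0],[0,0,0,0,0,0]]' 1 40 >/dev/null; python3 s.py
python3 -m crank '[[0,0,1,0,0,0],[0,0,2,0,0,0],[0,0,3,0,0,0],[0,0,3.6,0,0,0],[0,0,3.6,0,0,0]]' >/dev/null; python3 s.py
```

```text
TS [0.429  0.3728 0.2273] jaw -2.5 tq [0.   0.01 0.05] F [ 0.4  0.4 -0.3] w 0.0599
TS [0.4273 0.374  0.2307] jaw -2.5 tq [-0.05  1.5   0.03] F [-8.3 -0.3 16.4] w 0.026
TS [0.4292 0.3744 0.3772] jaw -2.4 tq [ 0.04  0.01 -0.01] F [ 0.9  0.6 -1. ] w 0.0258
```

```bash

python3 -m crank '[[5.3,-4.7,0,0,0,0],[5.3,-4.7,0,0,0,0],[5.3,-4.7,0,0,0,0],[5.3,-4.7,0,0,0,0],[5.3,-4.7,0,0,0,0],[5.3,-4.7,0,0,0,0],[5.3,-4.7,0,0,0,0],[5.3,-4.7,0,0,0,0],[5.3,-4.7,0,0,0,0]]' >/dev/null; python3 s.py
python3 -m crank '[[0,0,-1,0,0,0],[0,0,-2,0,0,0],[0,0,-2.8,0,0,0],[0,0,-3.3,0,0,0],[0,0,-3.4,0,0,0],[0,0,-3.4,0,0,0]]' >/dev/null; python3 s.py
python3 -m crank '[[0,0,0,0,0,0],[0,0,0,0,0,0],[0,0,0,0,0,0]]' 0.3 >/dev/null
python3 -m crank '[[0,0,1,0,0,0],[0,0,2,0,0,0],[0,0,3,0,0,0],[0,0,3.6,0,0,0],[0,0,3.6,0,0,0]]' >/dev/null
python3 -m crank '[[-2.5,1.5,0,0,0,0],[-2.5,1.5,0,0,0,0],[-2.5,1.5,0,0,0,0],[-2.5,1.5,0,0,0,0],[-2.5,1.5,0,0,0,0]]' >/dev/null;python3 s.py
python3 caps.py
```

```text
TS [0.6389 0.1861 0.3709] jaw -2.4 tq [-0.01 -0.02  0.  ] F [ 0.1 -0.2 -1.6] w 0.0261
TS [0.6378 0.1869 0.237 ] jaw -2.3 tq [-0.28  1.19 -0.  ] F [-6.5 -0.3 11.9] w 0.0256
TS [0.5403 0.2457 0.379 ] jaw -2.4 tq [-0.01  0.03  0.02] F [-0.2  0.1 -0.6] w 0.0602
top cap [223. 190.] 146 [637.9 226.4] [  9.5 144.2] 87.5 0.0846
top cap [282. 159.] 87 [707.7  92.2] [83.1  4.1] 89.0 0.0796
top cap [239. 189.] 111 [635.1 187.1] [26.2 25.1] 58.4 0.0843
top cap [285. 191.] 106 [628.4  80.8] [25.  23.5] 0.0 0.0847
top cap [279. 224.] 79 [553.   93.1] [85.4  8.4] 86.9 0.0834
scene cap [453. 246.] 92 [547.8 337.6] [25.4 27.5] 41.9 0.0797
scene cap [376. 248.] 236 [561.  139.7] [177.5  31.3] 78.7 0.0797
scene cap [350. 271.] 93 [632.6  80.7] [25.4 25.4] 30.2 0.0849
scene cap [394. 275.] 101 [637.4 186.3] [26.4 26. ] 58.6 0.0853
```

```bash

python3 -m crank '[[0.12,2.3,0,0,0,0],[0.12,2.3,0,0,0,0],[0.12,2.3,-1,0,0,0],[0.12,2.3,-2,0,0,0],[0.12,2.3,-3,0,0,0],[0.12,2.3,-3.8,0,0,0],[0.12,2.3,-3.8,0,0,0],[0.12,2.3,-3.8,0,0,0]]' >/dev/null; python3 s.py
python3 -m crank '[[0,0,0,0,0,0],[0,0,0,0,0,0],[0,0,0,0,0,0],[0,0,0,0,0,0],[0,0,0,0,0,0]]' 1 40 >/dev/null; python3 s.py
python3 -m crank '[[0,0,1,0,0,0],[0,0,2,0,0,0],[0,0,3,0,0,0],[0,0,3.6,0,0,0],[0,0,3.6,0,0,0]]' >/dev/null; python3 s.py
python3 -m crank '[[2.3,-5.1,0,0,0,0],[2.3,-5.1,0,0,0,0],[2.3,-5.1,0,0,0,0],[2.3,-5.1,0,0,0,0],[2.3,-5.1,0,0,0,0],[2.3,-5.1,0,0,0,0],[2.3,-5.1,0,0,0,0],[2.3,-5.1,0,0,0,0]]' >/dev/null; python3 s.py
```

```text
TS [0.5458 0.3371 0.2272] jaw -2.5 tq [-0.01 -0.03  0.01] F [ 0.8 -0.   0.8] w 0.0598
TS [0.5452 0.338  0.2307] jaw -2.4 tq [-0.12  0.69  0.04] F [-3.8 -0.7 11.9] w 0.026
TS [0.5461 0.3383 0.3774] jaw -2.4 tq [ 0.03 -0.07 -0.03] F [ 0.6 -0.1 -1.3] w 0.0259
TS [0.636  0.1345 0.3708] jaw -2.4 tq [-0.    0.05  0.01] F [ 0.8  0.2 -2.7] w 0.0258
```

```bash

python3 -m crank '[[0,0,-1,0,0,0],[0,0,-2,0,0,0],[0,0,-2.8,0,0,0],[0,0,-3.3,0,0,0],[0,0,-3.4,0,0,0],[0,0,-3.4,0,0,0]]' >/dev/null; python3 s.py
python3 -m crank '[[0,0,0,0,0,0],[0,0,0,0,0,0],[0,0,0,0,0,0]]' 0.3 >/dev/null
python3 -m crank '[[0,0,1,0,0,0],[0,0,2,0,0,0],[0,0,3,0,0,0],[0,0,3.6,0,0,0],[0,0,3.6,0,0,0]]' >/dev/null
python3 -m crank '[[-0.31,-4.85,0,0,0,0],[-0.31,-4.85,0,0,0,0],[-0.31,-4.85,0,0,0,0],[-0.31,-4.85,0,0,0,0],[-0.31,-4.85,0,0,0,0],[-0.31,-4.85,0,0,0,0],[-0.31,-4.85,0,0,0,0]]' 0.15 >/dev/null;python3 s.py
python3 caps.py
python3 look.py w1 .637 .13 .09 75 top,scene
```

```text
TS [0.6351 0.1355 0.2371] jaw -2.3 tq [ 0.05  1.37 -0.01] F [-7.  -0.8 13.8] w 0.0255
TS [ 0.6242 -0.0594  0.3785] jaw -2.4 tq [ 0.02  0.02 -0.03] F [ 0.2 -0.2 -0.4] w 0.0727
top cap [223. 191.] 142 [634.7 227. ] [ 14.2 149.1] 89.9 0.0842
top cap [280. 159.] 81 [707.9  95.7] [90.2  4.3] 88.5 0.0798
top cap [178. 177.] 60 [669.7 335. ] [20.6 65.5] 36.9 0.0799
top cap [239. 189.] 113 [635.  187.9] [25.5 26.2] 40.3 0.0846
top cap [261. 190.] 108 [632.7 136.4] [25.5 25.8] 71.8 0.0847
top cap [285. 191.] 106 [628.5  80.7] [24.8 23.4] 1.8 0.0844
top cap [255. 223.] 149 [556.2 157.1] [153.5   9.4] 87.7 0.0853
scene cap [374. 247.] 236 [560.5 137.8] [175.8  14.4] 83.6 0.0802
scene cap [350. 271.] 99 [631.4  80.5] [25.8 24.3] 34.8 0.0857
scene cap [409. 282.] 55 [657.9 223.3] [  7.6 103.7] 86.8 0.0841
scene cap [373. 273.] 91 [634.6 136. ] [25.4 25.7] 61.8 0.0849
scene cap [394. 275.] 98 [637.8 186.5] [25.6 25.2] 73.8 0.085
top crop origin 188 111
scene crop origin 296 197
```

View pics/w1.png

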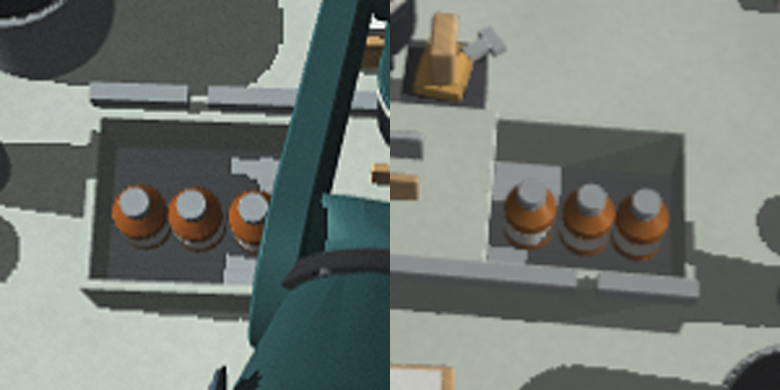

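All three bottles stand upright in the well at y 0.081, 0.136 and 0.187, with caps at z about 0.085. Next I close the shutter.

```bash

python3 -m crank '[[-0.02,0,-1,0,0,0],[-0.02,0,-2,0,0,0],[-0.02,0,-2.4,0,0,0],[-0.02,0,-2.4,0,0,0],[-0.02,0,-2.4,0,0,0]]' >/dev/null; python3 s.py
python3 -m crank '[[0,0,0,0,0,0],[0,0,0,0,0,0],[0,0,0,0,0,0],[0,0,0,0,0,0],[0,0,0,0,0,0]]' 1 40 >/dev/null; python3 s.py
python3 -m crank '[[0,0,0.04,0,0,0],[0.02,0.4,0.04,0,0,0],[0.04,0.8,0.04,0,0,0],[0.06,1.3,0.04,0,0,0]]' >/dev/null; python3 s.py
python3 -m crank '[[0.02,0.5,0,0,0,0],[0.04,1,0,0,0,0],[0.07,1.6,0,0,0,0],[0.09,2.2,0,0,0,0]]' >/dev/null; python3 s.py
python3 -m crank '[[0.02,0.5,0,0,0,0],[0.04,0.9,0,0,0,0],[0.05,1.2,0,0,0,0],[0.06,1.25,0,0,0,0],[0.06,1.25,0,0,0,0]]' >/dev/null; python3 s.py
```

```text
TS [ 0.624  -0.0598  0.2838] jaw -2.4 tq [-0.07  0.01 -0.02] F [-0.1  0.4 -0.2] w 0.0727
TS [ 0.6229 -0.0603  0.2862] jaw -2.4 tq [ 0.15  0.99 -0.07] F [-8.4  0.6 14.5] w 0.0429
TS [ 0.6252 -0.0088  0.2863] jaw -2.5 tq [-0.45  0.27 -0.02] F [-6.  -3.3  5.2] w 0.0422
TS [0.629  0.0799 0.2863] jaw -2.4 tq [-0.49  0.12  0.03] F [-3.9 -3.9  3.4] w 0.0429
TS [0.6312 0.1297 0.2863] jaw -2.4 tq [-0.33  0.34 -0.03] F [-6.4 -2.1  6. ] w 0.0428
```

```bash

python3 -m crank '[[0,0.04,0,0,0,0],[0,0.04,0,0,0,0]]' >/dev/null; python3 s.py
python3 -m crank '[[0,0,0,0,0,0],[0,0,0,0,0,0],[0,0,0,0,0,0]]' 0.15 >/dev/null; python3 s.py
python3 -m crank '[[0,0,1,0,0,0],[0,0,2,0,0,0],[0,0,2.5,0,0,0],[0,0,2.5,0,0,0]]' >/dev/null
python3 -m crank '[[-4.4,-0.8,0,0,0,0],[-4.4,-0.8,0,0,0,0],[-4.4,-0.8,0,0,0,0],[-4.4,-0.8,0,0,0,0],[-4.4,-0.8,0,0,0,0]]' >/dev/null;python3 s.py
python3 bars.py; python3 tip.py top5.npz scene5.npz; rm pics/t5.png
python3 look.py c1 .56 .06 .1 80 top,scene
```

```text
TS [0.6312 0.13   0.2863] jaw -2.4 tq [-1.08  0.35  0.06] F [-6.6 -6.7  6.2] w 0.0428
TS [0.6322 0.1314 0.2857] jaw -2.4 tq [-0.05  0.    0.02] F [-0.6 -0.7 -0.9] w 0.0724
TS [0.4509 0.0989 0.3834] jaw -2.4 tq [ 0.05 -0.03  0.02] F [-0.1  0.5  0.3] w 0.0724
top bamboo [261. 174.] 147 [656.2 131.4] [67.7  8.9] 86.3 0.1359
scene bamboo [373. 272.] 144 [658.8 130.5] [66.9  8.4] 87.8 0.1359
scene steel [374. 255.] 160 [614.5 131.9] [69.  10.3] 87.5 0.1361
scene cap [460. 310.] 61 [717.  336.1] [66.2 21.6] 56.6 0.0781
top5.npz 131 ang 120.9 r 0.0395 0.1
scene5.npz 106 ang 116.4 r 0.0367 0.1
top crop origin 213 138
scene crop origin 263 161
```

View pics/c1.png

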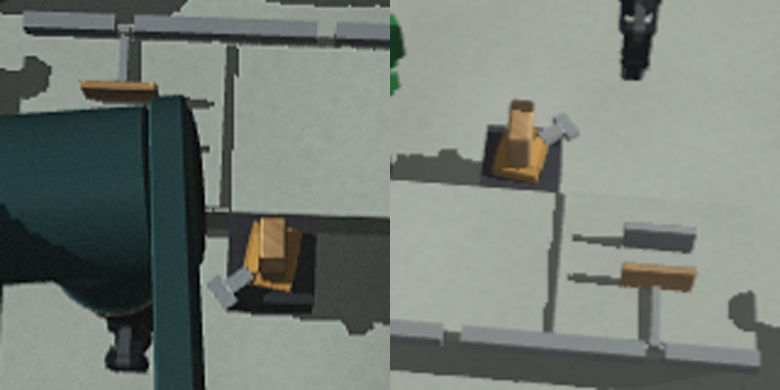

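The shutter is shut, with the bars back where they started and 44 mm apart. Now I re-grip the key.

```bash

python3 -m crank '[[1.39,-2.72,0.3,0,0,15.7],[1.39,-2.72,0.3,0,0,15.7],[1.39,-2.72,0.3,0,0,15.7],[1.39,-2.72,0.3,0,0,15.7],[1.39,-2.72,0.3,0,0,15.7],[1.39,-2.72,0.3,0,0,15.7],[1.39,-2.72,0.3,0,0,15.7],[1.39,-2.72,0.3,0,0,15.7],[1.39,-2.72,0.3,0,0,15.7],[1.39,-2.72,0.3,0,0,15.7],[1.39,-2.72,0.3,0,0,15.7],[1.39,-2.72,0.3,0,0,15.7]]' 0.25 >/dev/null; python3 s.py
python3 -m crank '[[0,0,-1,0,0,0],[0,0,-2,0,0,0],[0,0,-2.5,0,0,0],[0,0,-2.5,0,0,0],[0,0,-2.5,0,0,0]]' >/dev/null; python3 s.py
python3 -m crank '[[0,0,0,0,0,0],[0,0,0,0,0,0],[0,0,0,0,0,0],[0,0,0,0,0,0],[0,0,0,0,0,0]]' 1 40 >/dev/null; python3 s.py
```

```text
TS [ 0.5129 -0.0097  0.3967] jaw 91.9 tq [ 0.03 -0.01 -0.  ] F [-0.6 -0.7 -0.5] w 0.064
TS [ 0.5124 -0.0097  0.2971] jaw 91.7 tq [-0.   -0.06  0.02] F [-0.1  0.1 -0. ] w 0.0639
TS [ 0.5122 -0.0095  0.2983] jaw 91.7 tq [ 0.31  0.03 -0.08] F [0.7 0.5 7.7] w 0.0238
```

```bash

python3 -m crank '[[0,0,0,0,0,0],[0,0,0,0,0,0]]' 0.4 >/dev/null
python3 -m crank '[[-0.14,0,-0.05,0,0,0],[-0.14,0,-0.05,0,0,0]]' >/dev/null; python3 s.py
python3 -m crank '[[0,0,0,0,0,0],[0,0,0,0,0,0],[0,0,0,0,0,0],[0,0,0,0,0,0]]' 1 40 >/dev/null; python3 s.py
python3 -m crank '[[0,0,0,0,0,-1],[0,0,0,0,0,-2],[0,0,0,0,0,-3],[0,0,0,0,0,-4],[0,0,0,0,0,-5],[0,0,0,0,0,-6],[0,0,0,0,0,-6]]' >/dev/null; python3 s.py
python3 -m crank '[[0,0,0,0,0,-1],[0,0,0,0,0,-2],[0,0,0,0,0,-3],[0,0,0,0,0,-4],[0,0,0,0,0,-5],[0,0,0,0,0,-6],[0,0,0,0,0,-7],[0,0,0,0,0,-8],[0,0,0,0,0,-8]]' >/dev/null; python3 s.py
python3 -m crank '[[0,0,0,0,0,-0.8],[0,0,0,0,0,-1.6],[0,0,0,0,0,-1.6]]' >/dev/null; python3 s.py
python3 -m crank '[[0,0,0,0,0,-0.8],[0,0,0,0,0,-1],[0,0,0,0,0,-1]]' >/dev/null; python3 s.py
```

```text
TS [ 0.5048 -0.0095  0.2945] jaw 91.8 tq [-0.03  0.01 -0.  ] F [-0.2 -1.3 -0.8] w 0.0511
TS [ 0.506  -0.0095  0.2951] jaw 91.8 tq [ 0.25  0.1  -0.06] F [-0.1  0.9  1.5] w 0.0238
TS [ 0.5063 -0.0099  0.2951] jaw 55.7 tq [-0.17 -0.04  0.09] F [ 0.  -1.7  0.5] w 0.0236
TS [ 0.5053 -0.0104  0.2951] jaw 7.8 tq [-0.85  0.57  0.1 ] F [-2.7 -4.4  2.4] w 0.0234
TS [ 0.5051 -0.0104  0.2951] jaw -1.7 tq [-0.97  0.79  0.03] F [-4.2 -5.9  4.3] w 0.0239
TS [ 0.5049 -0.0104  0.295 ] jaw -7.6 tq [-0.92  0.82  0.08] F [-4.6 -4.8  4.6] w 0.0235
```

```bash

for i in 1; do python3 -m crank '[[0,0,0,0,0,-0.7],[0,0,0,0,0,-0.7]]' >/dev/null; python3 s.py; done
python3 -m crank '[[0,0,0,0,0,-0.7],[0,0,0,0,0,-0.7]]' >/dev/null; python3 s.py
python3 -m crank '[[0,0,0,0,0,-0.6],[0,0,0,0,0,-0.6]]' >/dev/null; python3 s.py
python3 - <<'E'
from h import *
for n in("top","scene"): np.savez(n+"7.npz",**load(n))
E
python3 tip.py top0.npz scene0.npz top7.npz scene7.npz
```

```text
TS [ 0.5048 -0.0104  0.295 ] jaw -11.9 tq [-0.98  0.92  0.11] F [-5.  -5.2  6. ] w 0.0238
TS [ 0.5048 -0.0103  0.295 ] jaw -16.1 tq [-0.83  0.94  0.15] F [-4.7 -4.6  5.4] w 0.0235
TS [ 0.5048 -0.0101  0.295 ] jaw -19.6 tq [-0.64  0.84  0.54] F [-5.1 -4.3  5.3] w 0.0236
top0.npz 90 ang 41.1 r 0.0463 0.101
scene0.npz 75 ang 39.2 r 0.0476 0.101
top7.npz 36 ang 57.1 r 0.0582 0.101
scene7.npz 76 ang 38.7 r 0.0465 0.1
```

```bash

python3 -m crank '[[0,0,0,0,0,-0.6],[0,0,0,0,0,-0.6]]' >/dev/null; python3 s.py
python3 -m crank '[[0,0,0,0,0,1],[0,0,0,0,0,2],[0,0,0,0,0,3],[0,0,0,0,0,3.4],[0,0,0,0,0,3.4]]' >/dev/null; python3 s.py
python3 -m crank '[[0,0,0.3,0,0,0],[0,0,0.6,0,0,0],[0,0,0.6,0,0,0]]' >/dev/null; python3 s.py
```

```text
TS [ 0.5049 -0.01    0.295 ] jaw -23.1 tq [-0.52  0.84  1.34] F [-4.7 -2.9  5.3] w 0.0237
TS [ 0.5062 -0.0098  0.2951] jaw -2.9 tq [-0.04 -0.12  0.04] F [ 0.3 -0.4 -0.4] w 0.0237
TS [ 0.5064 -0.0096  0.321 ] jaw -3.0 tq [ 0.03  0.08 -0.01] F [-0.5 -0.6 -0.4] w 0.0238
```

```bash

python3 -m crank '[[0,0,1,0,0,0],[0,0,2,0,0,0],[0,0,2.3,0,0,0],[0,0,2.3,0,0,0]]' >/dev/null; python3 s.py
python3 -m crank '[[-0.3,-4.9,0,0,0,-0.1],[-0.3,-4.9,0,0,0,-0.1],[-0.3,-4.9,0,0,0,-0.1],[-0.3,-4.9,0,0,0,-0.1],[-0.3,-4.9,0,0,0,-0.1],[-0.3,-4.9,0,0,0,-0.1],[-0.3,-4.9,0,0,0,-0.1],[-0.3,-4.9,0,0,0,-0.1]]' >/dev/null; python3 s.py; python3 key.py; python3 look.py r1 .494 -.15 .1 60 top,scene; python3 tip.py top_r1.npz scene_r1.npz
```

```text
TS [ 0.5067 -0.0097  0.4133] jaw -3.0 tq [-0.   -0.04  0.03] F [-0.6  0.7 -1.7] w 0.0237
TS [ 0.4938 -0.2042  0.4103] jaw -3.5 tq [ 0.01  0.02 -0.01] F [-0.2  0.3  0.1] w 0.0231
tcp [ 0.494  -0.2042  0.4106]
handle n 232 y [-0.2523 -0.1789] mid -0.2156 z [0.1591 0.3004] x [0.4779 0.5046 0.5138]
blade z 0.156 11 [-0.2088 -0.1993] x 0.4956
blade z 0.168 14 [-0.2086 -0.192 ] x 0.4966
blade z 0.180 28 [-0.2165 -0.1903] x 0.496
blade z 0.192 28 [-0.2166 -0.1904] x 0.4961
blade z 0.204 31 [-0.2194 -0.1894] x 0.4967
top crop origin 327 186
scene crop origin 202 156
top_r1.npz 97 ang 37.6 r 0.0444 0.1
scene_r1.npz 80 ang 37.4 r 0.0462 0.101
```

View pics/r1.png

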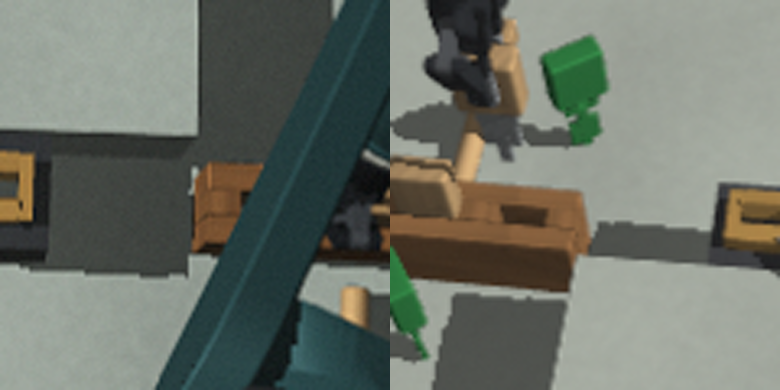

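```bash

python3 -m crank '[[0.03,-0.07,-0.5,0,0,0],[0.03,-0.07,-1,0,0,0],[0.03,-0.07,-1.6,0,0,0],[0.03,-0.07,-1.9,0,0,0],[0.03,-0.07,-2.2,0,0,0],[0.03,-0.07,-2.2,0,0,0]]' >/dev/null; python3 s.py
python3 -m crank '[[0,0,-0.4,0,0,0],[0,0,-0.8,0,0,0],[0,0,-1.2,0,0,0],[0,0,-1.35,0,0,0],[0,0,-1.35,0,0,0]]' >/dev/null; python3 s.py
```

```text
TS [ 0.4949 -0.2079  0.3219] jaw -3.6 tq [-0.01 -0.01  0.03] F [ 0.3  0.7 -1.2] w 0.0239
TS [ 0.4952 -0.2084  0.269 ] jaw -3.6 tq [-0.05 -0.02 -0.01] F [ 0.4 -0.2  0.4] w 0.0235
```

Inserted to about 2 mm above seated. I release it, retreat and check.

```bash

python3 -m crank '[[0,0,-0.05,0,0,0],[0,0,-0.05,0,0,0]]' >/dev/null; python3 s.py
python3 -m crank '[[0,0,0,0,0,0],[0,0,0,0,0,0],[0,0,0,0,0,0]]' 0.35 >/dev/null
python3 -m crank '[[0,0,1,0,0,0],[0,0,2,0,0,0],[0,0,3,0,0,0],[0,0,3.6,0,0,0],[0,0,3.6,0,0,0]]' >/dev/null; python3 s.py
python3 -m crank '[[-2,9,0,0,0,0],[-2,9,0,0,0,0],[-2,9,0,0,0,0],[-2,9,0,0,0,0],[-2,9,0,0,0,0],[-2,9,0,0,0,0],[-2,9,0,0,0,0],[-2,9,0,0,0,0],[-2,9,0,0,0,0],[-2,9,0,0,0,0],[-2,9,0,0,0,0]]'
python3 - <<'E'
from h import *
for n in("top","scene"): np.savez(n+"0b.npz",**load(n))
E
sed 's/+"0.npz"/+"0b.npz"/' m.py > m2.py; python3 m2.py | grep -A7 -E "bamboo tops|green|gold|handle bars"; python3 tip.py top0b.npz scene0b.npz
python3 look.py f1 .55 -.1 .1 120 top,scene
```

```text
TS [ 0.4956 -0.2086  0.2678] jaw -3.6 tq [ 0.04  0.04 -0.  ] F [-0.4  0.8 -0.5] w 0.0231
TS [ 0.4964 -0.2091  0.4153] jaw -3.6 tq [-0.07  0.01  0.03] F [1.2 0.4 0. ] w 0.0552
time_s: 46.25
eef_pos: [0.4154, 0.1507, 0.4106]
eef_rot: [-0.0, 0.729, 0.684, -0.001]
force: [-0.2, -0.4, 0.3]
grip_width: 0.0554
bamboo tops
   [261. 174.] 169 [656.1 130.7] [68.4  9.8] 86.6 0.1351
   [415. 245.] 251 [ 494.8 -207.9] [49.3 24.7] 87.8 0.1255
   [447. 247.] 235 [ 488.1 -279.8] [46.2 25.3] 86.0 0.1254
   [481. 248.] 227 [ 484.4 -355.3] [49.2 22.6] 86.0 0.1256
handle bars z>.118
   [417. 103.] 215 [ 826.8 -231.9] [83. 29.] 78.0 0.136
   [193. 107.] 1253 [816.9 288.2] [ 66.  123.5] 0.3 0.1324
   [174. 163.] 348 [690.3 328.4] [38.6 79.5] 86.7 0.1379
   [260. 193.] 174 [611.9 133. ] [70.1  8.9] 87.1 0.1357
rack
   [437. 252.] 1592 [ 487.9 -280.9] [239.5  58.8] 86.7 0.071
shut plate
--
gold
   [325. 243.] 385 [505.3  -9. ] [56.2 50.7] 88.1 0.0995
bottle cap
   [180. 175.] 63 [673.9 332.6] [22.8 68.1] 45.0 0.0821
   [114. 181.] 56 [658. 482.] [ 9.9 37.5] 10.2 0.0798
   [126. 199.] 90 [616.2 455.9] [27.7 
[... 800 characters left out ...]
.9 0.0723
shut plate
   [339. 268.] 7005 [610.2  36.2] [220.2 389.7] 0.2 0.0967
--
gold
   [316. 223.] 331 [505.5  -9.4] [56.5 49. ] 86.7 0.1002
bottle cap
   [514. 266.] 80 [600.1 476.8] [13.7 46. ] 0.1 0.0815
   [508. 285.] 107 [647.  459.8] [67.4 24.7] 47.3 0.0813
   [459. 309.] 81 [715.7 335.5] [67.7 23.9] 53.4 0.0812
bottle body
   [469. 185.] 148 [315.1 419.4] [29.8 55.8] 0.1 0.0345
--
green
   [259. 181.] 353 [ 370.3 -175.6] [22.6 46.3] 25.8 0.1007
   [145. 197.] 307 [ 444.3 -472.5] [50.3 23.5] 56.3 0.1127
   [203. 245.] 252 [ 585.7 -286.9] [49.3 22.6] 32.5 0.1216
top0b.npz 88 ang 43.6 r 0.048 0.101
scene0b.npz 74 ang 38.1 r 0.0457 0.1
top crop origin 244 102
scene crop origin 159 115
```

View pics/f1.png

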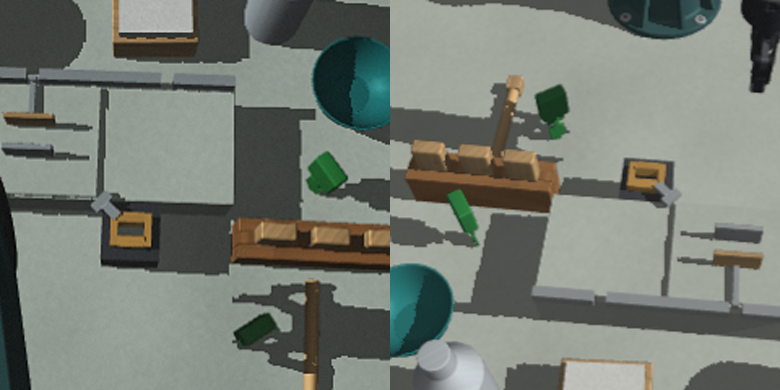

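```bash
python3 -c "
from workcell import close_job;print(close_job())"
```

```text
the job is handed in; nothing more can be done
None
```

The job is done and handed in, at about 46 s on the robot's clock. The three bottles present are in the well, and the shutter is shut and locked over them.

- **Key:** the first key I tried, from the +y end of the rack, turned the lock all the way to its end stop. I did not need to try the other two.
- **Shutter:** I slid it open about 190 mm and it latched. After the bottles went in, I slid it shut until it met the stop, at about 7 N. The handle bars are back at their starting positions with the lever sprung out, so I take it as latched.
- **Bottles:** before closing, both cameras showed all three upright, with cap tops about 85 mm high. I saw none knocked aside.
- **Lock:** I turned it back to the stop (1.3 N m) and the key came out freely. The arm is back at its starting angle: 38° before and after from the scene camera, and 41° before, 44° after from the top camera. That difference is within measurement scatter.
- **Keys:** all three hang upright in the block with their tops level. The one I used is back in its own slot, about 2 mm from where it started.
- **Left alone:** I did not touch the shaker, tumblers, bowl, muddler or green look-alikes, and the pictures show no sign of movement.

None of the checks failed. The two cameras disagree by about 2–3 mm, which is their calibration error.

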